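Hold the cuvette in the photometer beam

ROBOT

A 6-joint arm with a two-finger parallel gripper is mounted at the origin on the work surface. World frame = base frame: x ahead of the robot, y to its left, z up, the work surface at z = 0. Lengths are in m, angles in degrees, forces in N, time in s.
With the tool pointing down it reaches from about 0.275 to 0.85 m from the base axis. Payload 5.2 kg.
Tool frame: the origin (TCP) lies where the fingers leave the gripper's body, on its centre line; the fingertips stand 73 mm ahead of it and the grasp point (between the pads) lies 54 mm ahead of it (bot.tcp_to_grasp is the distance from the TCP to the grasp point, in m); z points along the fingers, x is the direction in which the jaws open and shut, and the axes are right-handed (so a half turn about z gives the same grasp; the last joint's range is limited). The gripper opens to 85 mm and grips with 20 to 120 N. Pads are 22 mm wide; open, the fingers measure 114 mm over their backs; the gripper's body (76 mm by 85 mm) begins 54 mm behind the grasp point. The pads swing forward as they close: fully open they stand 13 mm farther back than shut.
Start: joints at [52.093, 14.817, 87.949, -0, 77.235, -11.62], TCP at [0.244, 0.493, 0.304] pointing down, gripper open.
Joint ranges: [-179.93, 179.93], [-52.35, 119.4], [10.71, 147.94], [-69.91, 249.91], [12.55, 155.21], [-178.61, 178.61]. Speed limits (degrees/s): [147.25, 147.25, 180, 180, 180, 180].

INTERFACE

Orientations are given as a 3x3 rotation matrix whose columns are the frame's x, y, z axes.
In Python, from plant import bot gives the robot as it stands.
- The arm moves only by the tool apply_moves, never from a script. Its argument "deltas" is a list of rows, each an object with "delta_rot": the turn, a rotation vector about the world's x, y, z in rad, a list of three; "xyz": the shift along the world's x, y, z in mm, a list of three; "fingers": the finger opening in mm, from 0 to 85.4. In form: [{"delta_rot": [wx, wy, wz], "xyz": [tx, ty, tz], "fingers": fingers}, ...]. A call has 1 to 8 rows; each row is the pose to reach, as a shift and turn from the pose measured when the call began; what a row does not reach only later rows make up. A row lasts 1/12 s, in which the tool goes at most 41.7 mm and 7.16 degrees, less where a joint would pass 70% of its speed; a pose out of reach is approached as far as the arm can. A call with a gripper value outside its range is refused whole. The fingers move at their own pace and stop on an object; "grip_force" is the grip in N (left out, the last holds). Time passes only in rows, so rows that repeat a pose let the fingers close. It gives the time, the measured TCP pose, the force and the opening at its end, in the units of the state.
- bot.get_obs(): the state, without advancing time (a new reading comes with each control period).
- bot.grab_frame(name): name is "side" or "top"; returns (picture, depth): 480x640x3 uint8, blue, green, red; 480x640 float32, m along the optical axis (not along the pixel's ray), 0 where there is no reading.
- bot.camera_info(name): a dict with "fx", "fy", "cx", "cy" (pixels), "D" ([k1, k2, p1, p2, k3] as OpenCV has them; the pictures are not rectified), "pose" (4x4, takes a point from camera to world coordinates). Camera axes: x right, y down, z forward; pixel columns grow to the right and rows downward; lengths in m; the calibration is good to about 2 mm. A picture is of the moment at which its call begins. camera_info takes no time and is no camera call.
- bot.close_job(): hands the job in, once; it reports no verdict.
The state is a dict: "time_s": time; "joint_positions": joint angles; "qvel": joint speeds; "effort": joint torques, N m; "tcp_pos": TCP position; "ee_rot": TCP orientation; "force": force on the tool from outside, world axes, zero at the start; "moment": the same for the moment, N m; "opening": opening from 0.0 (shut) to 1.0 (fully open).
Only numpy, scipy, OpenCV 4.12 (cv2) and the standard library are available. Lean on these libraries where they do the work, as an engineer would, in place of code of your own. Each camera call takes 0.05 s, during which the arm holds its last target.

TASK

Lift the black beam stop out of the photometer's light path and stand it upright in the empty white tray. Then take the wide cuvette from the stand with the fingers on its two frosted faces only, never on its clear end windows, and finish still holding it, upright and still in mid-air, midway between the two lens tubes, clear windows square to them and the light path running through the middle of the windows. Knock nothing over and leave the other things where they are.

Things in the scene. Friction and masses are not known exactly. Their poses are not given: they have to be found in the camera images.
- photometer: Fixed bench photometer. Origin: centre of the underside of its 310 x 90 x 12 mm base plate; light path along its x, 85 mm above the bench. Housings, tops at 112 mm: grey lamp at -x (90 x 80 mm), white detector at +x (80 x 70 mm). Their black lens tubes, 32 mm across, face each other over a free gap of 110 mm (x -55 to +55; 130 mm between housings). No seat for a cuvette.
- beam_mid (a point): Point on the light path midway between the two lens tubes, 85 mm above the bench; x axis along the light path, y level across it, z up.
- stop: Loose beam stop, about 0.2 to 0.4 kg: upright black plate 16 mm thick (x) x 40 mm wide (y), rising from 10 to 118 mm above its underside, on a steel foot 50 (x) x 60 (y) x 10 mm. It stands in the photometer gap on the base plate, blocking the light. Origin: centre of its underside, z up.
- tray: Fixed shallow white plastic tray, empty, 130 x 130 mm outside, 18 mm high, 4 mm walls; its floor is about 4 mm above the bench. Origin: centre of its underside.
- stand: Fixed low grey stand, 220 (x) x 60 (y) mm. Three shallow nests in a row along x, 75 mm apart, the middle one at the origin; their floors are 6 mm and rims 14 mm above the bench. Origin: centre of the underside.
- cuvette: Wide glass cuvette, open on top, 40 (x) x 24 (y) x 60 (z) mm, about 50 g, standing in one of the nests. Large faces (y = +12 and -12 mm, 40 mm long) are frosted white; narrow end faces (x = +20 and -20 mm) are clear windows, so light must pass along its x. Origin: centre of its underside; middle of the windows 30 mm above it.
- square_cell: Bystander in another nest: clear square cell 24 x 24 mm, 50 mm high with white cap. Origin: centre of underside.
- vial: Bystander in another nest: round amber vial 25 mm across, 51 mm high with black cap. Origin: centre of underside.
- dishes_tall: Bystander: pile of nine culture dishes, 90 mm across, 131 mm high. Origin: centre of underside.
- dishes_low: Bystander: pile of three culture dishes, 90 mm across, 44 mm high. Origin: centre of underside.
- reagent: Bystander: amber bottle 60 mm across, 130 mm high. Origin: centre of underside.
- marker: Bystander: marker pen lying flat, about 135 mm long, 14 mm thick. Origin: underside near its middle.
- stopper: Bystander: cork stopper 36 mm across, 30 mm high. Origin: centre of underside.
Mind the look-alikes: they are no part of the job. Of the things that look like the tray, the largest one is meant. There is more than one size of the stand; the one meant has the size given above.

How it is judged (in metres and radians):
On the way, in this order (a step that is already met when the one before it is completed fails the run):
1. the beam stop stands upright in the tray, let go (x of stop in the frame of tray between -0.038 and 0.038 m and y of stop in the frame of tray between -0.038 and 0.038 m and z of stop in the frame of tray below 0.01 m and angle between stop's own z axis and vertical below 0.08 rad and linear speed of stop below 0.03 m/s and contact force between stop and the fingers below 0.1 N), for 0.2 s.
2. the cuvette is lifted clear of the stand, held by both frosted faces (contact force between each of cuvette_c0, cuvette_c1 and the fingers above 0.5 N and z of cuvette in the frame of stand above 0.03 m), for 0.2 s.
At the end, for the whole second after the job is handed in: Both frosted faces gripped; cuvette free in the gap, at rest, upright within 7 deg, windows square to the light within 10 deg, light path within 6 mm sideways and 14 mm in height of the windows' middle, within 25 mm of mid-gap; stop upright and released on the tray floor (all of step 1 and contact force between each of cuvette_c0, cuvette_c1 and the fingers above 0.5 N and x of cuvette in the frame of beam_mid between -0.025 and 0.025 m and y of cuvette in the frame of beam_mid between -0.006 and 0.006 m and z of cuvette in the frame of beam_mid between -0.044 and -0.016 m and angle between the x axis of cuvette and the x axis of photometer, either way round below 0.17 rad and angle between cuvette's own z axis and vertical below 0.12 rad and linear speed of cuvette below 0.02 m/s and contact force between cuvette and photometer below 0.1 N); the arm keeps its last pose, push and grip.
It fails at once if the gripper touched a clear window of the cuvette (contact force between any of cuvette_c2, cuvette_c3 and the fingers above 0.3 N).
It fails at once if the cuvette or the beam stop was tipped over (angle between any of cuvette, stop's own z axis and vertical above 0.7 rad).
It fails at once if a bystander was shifted by more than 3 cm or knocked over (distance of any of square_cell, vial, dishes_tall, dishes_low, reagent, marker, stopper from where it was at the start of the episode above 0.03 m or angle between any of square_cell, vial, dishes_tall, dishes_low, reagent, marker, stopper's own z axis and vertical above 0.5 rad).
It also fails if it takes over 61 s, if anything falls off the work surface, if the arm or the gripper's body presses on something with over 40 N, if the wrist force passes 120 N, or if a joint passes its speed limit or range.

## Working session

There is one attempt and no reset: what is moved stays moved. The work goes in short steps, Python scripts to look and compute and a tool call to move; the robot and the scene stay as the last step left them, time stands still between calls to the robot, and variables do not carry over. Pictures are saved under pics/ and viewed, and the job is handed in when it is done.

Besides the shell and the picture viewer there is one more tool, called after ">>>" as name([rows], argument=value, ...), one row to a line, values as JSON. apply_moves: Moves the arm, as the interface text tells. Its arguments: {"type":"object","properties":{"deltas":{"type":"array","items":{"type":"object","properties":{"delta_rot":{"type":"array","items":{"type":"number"}},"xyz":{"type":"array","items":{"type":"number"}},"fingers":{"type":"number"}}}},"grip_force":{"type":"number"}},"required":["deltas"]}

```bash
mkdir -p pics; ls
cat > h.py <<'E'
import numpy as np, cv2
from plant import bot
def grab(n,tag):
    im,d=bot.grab_frame(n); cv2.imwrite(f'pics/{tag}.png',im); np.savez(f'pics/{tag}.npz',d=d); return im,d
def P(n,u,v,depth):
    c=bot.camera_info(n);K=np.array([[c['fx'],0,c['cx']],[0,c['fy'],c['cy']],[0,0,1]]);
    x,y=cv2.undistortPoints(np.array([[[u,v]]],float),K,np.array(c['D']))[0,0]
    T=np.array(c['pose']); return T[:3,:3]@(np.array([x,y,1])*depth)+T[:3,3]
def Pz(n,u,v,z):
    a=P(n,u,v,0.0);b=P(n,u,v,1.0);t=(z-a[2])/(b[2]-a[2]);return a+t*(b-a)
def proj(n,X):
    c=bot.camera_info(n);K=np.array([[c['fx'],0,c['cx']],[0,c['fy'],c['cy']],[0,0,1]]);T=np.linalg.inv(np.array(c['pose']))
    r=cv2.projectPoints(np.array(X,float).reshape(-1,3),cv2.Rodrigues(T[:3,:3])[0],T[:3,3],K,np.array(c['D']))[0].reshape(-1,2);return r
E
python3 - <<'E'
from h import *
print(bot.get_obs(),bot.tcp_to_grasp)
for n in('top','side'):
    print(bot.camera_info(n)); grab(n,n+'0')
E
```

```text
pics
{'time_s': 0.0, 'joint_positions': array([ 5.20931906e+01,  1.48600420e+01,  8.80117650e+01,  9.29870555e-04,
        7.72339118e+01, -1.16201619e+01]), 'qvel': array([-0.04652785, -0.00592733,  0.05473912, -0.07304317, -0.12669668,
       -0.04241633]), 'effort': array([-9.95261835e-04, -4.46034801e+01, -2.90569657e+01, -2.17484453e-04,
        1.17026709e-02,  1.80337281e-05]), 'tcp_pos': array([0.24330577, 0.49281537, 0.3030624 ]), 'ee_rot': array([[ 4.42864451e-01,  8.96587845e-01, -1.14610453e-03],
       [ 8.96586763e-01, -4.42865765e-01, -1.44611239e-03],
       [-1.80413725e-03, -3.87150383e-04, -9.99998298e-01]]), 'force': array([-0.28669031, -0.55158691, -0.13064795]), 'moment': array([ 0.01110509, -0.07471042, -0.01862733]), 'opening': 1.0008507650040248} 0.0539
{'fx': 434.4080452932987, 'fy': 434.4080452932987, 'cx': 323.4855618160131, 'cy': 235.71360528664877, 'D': array([-0.00353126,  0.        ,  0.        ,  0.        ,  0.        ]), 'pose': array([[ 6.06160711e-04, -9.98643550e-01,  5.20643110e-02,
         4.43690371e-01],
       [-9.99681107e-01,  7.09224850e-04,  2.52424397e-02,
        -1.04727425e-03],
       [-2.52451249e-02, -5.20630091e-02, -9.98324660e-01,
         1.30682013e+00],
       [ 0.00000000e+00,  0.00000000e+00,  0.00000000e+00,
         1.00000000e+00]])}
{'fx': 605.5916635370639, 'fy': 605.5916635370639, 'cx': 320.7411791697968, 'cy': 233.20241394853642, 'D': array([-0.03064289,  0.        ,  0.        ,  0.        ,  0.        ]), 'pose': array([[ 0.75931748, -0.33072087,  0.56041116, -0.27981003],
       [-0.65071665, -0.38881272,  0.65222121, -0.9085636 ],
       [ 0.00219182, -0.85991184, -0.51043787,  0.8171376 ],
       [ 0.        ,  0.        ,  0.        ,  1.        ]])}
```

View pics/top0.png

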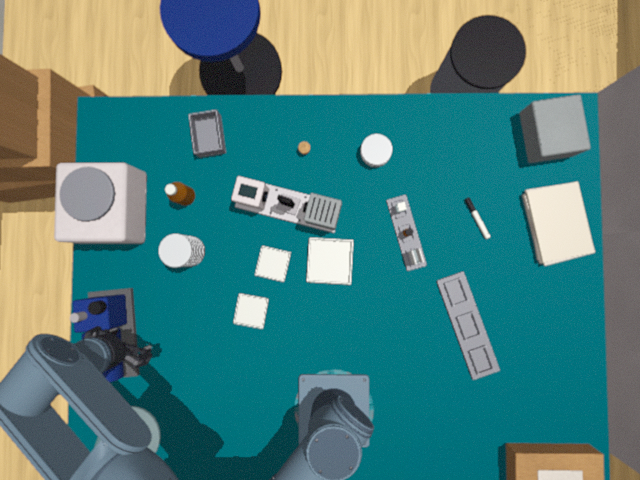

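View pics/side0.png

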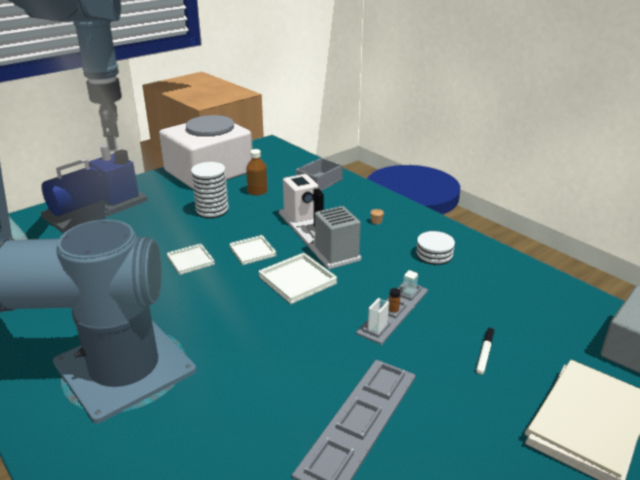

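The top view shows the photometer around (287,203) with the black stop at about (286,200). The large tray is at (330,261). The stand is at (406,232), with the cuvette at its near end around (414,258). The larger empty stand at (468,325) is a decoy. I'll enlarge these areas.

Run:
```python
import cv2
t=cv2.imread('pics/top0.png');s=cv2.imread('pics/side0.png')
def c(im,x,y,w,h,k,n): cv2.imwrite(f'pics/{n}.png',cv2.resize(im[y:y+h,x:x+w],None,fx=k,fy=k,interpolation=cv2.INTER_CUBIC))
c(t,225,165,130,65,6,'c1');c(t,380,190,60,85,7,'c2');c(t,300,230,60,60,8,'c3');c(s,350,255,90,90,6.5,'c4');c(s,270,165,110,110,5.4,'c5')
```

```text
(no output)
```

View pics/c1.png

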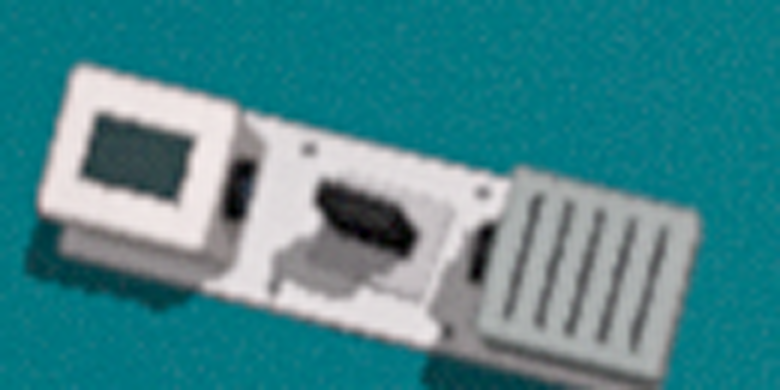

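View pics/c2.png

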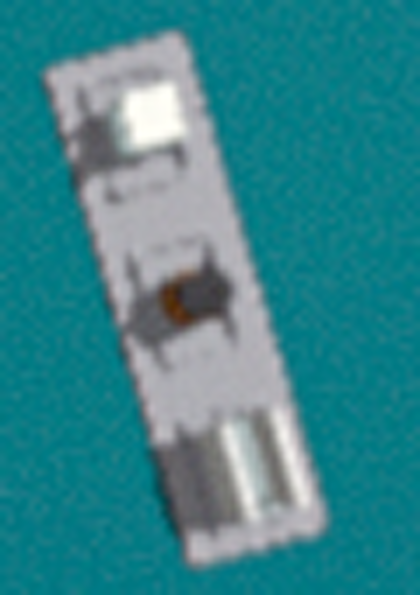

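View pics/c3.png

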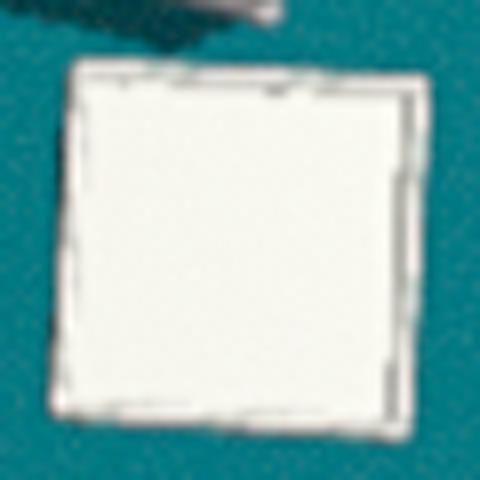

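View pics/c4.png

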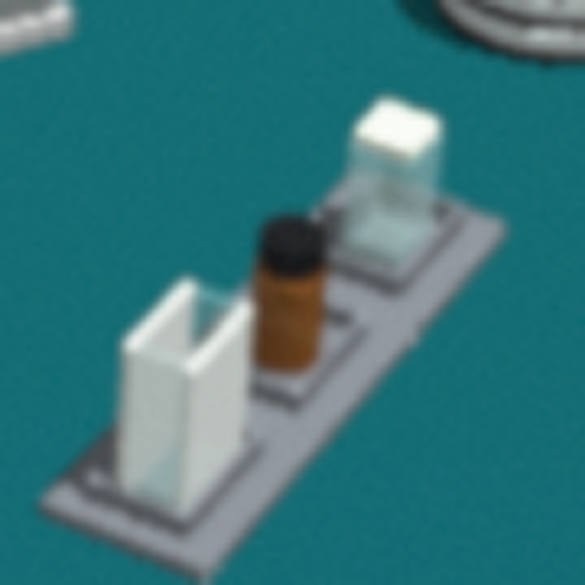

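View pics/c5.png

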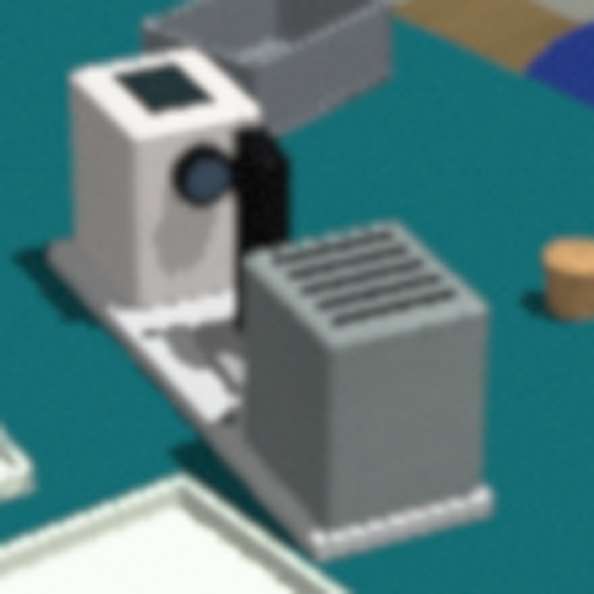

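c1: the white housing top has corners (80,62) (242,103) (205,250) (38,218); the grey one has (517,168) (700,210) (660,380) (478,328). The stop's top is near (365,215). c2: stand corners are (45,72) (182,32) (327,530) (190,568), and the cuvette top is (220,420)–(311,503). c3 gives the tray corners.

Run:
```python
from h import *
np.set_printoptions(precision=4,suppress=True)
def pts(L,k,ox,oy,z,name,n='top'):
    r=np.array([Pz(n,(U+.5)/k-.5+ox,(V+.5)/k-.5+oy,z) for U,V in L])
    e=np.roll(r,-1,0)-r
    print(name,'ctr',r.mean(0),'len',np.linalg.norm(e,axis=1),'ang',np.degrees(np.arctan2(e[:,1],e[:,0])));print(r[:,:2].tolist());return r
pts([(80,62),(242,103),(205,250),(38,218)],6,225,165,.112,'det')
pts([(517,168),(700,210),(660,380),(478,328)],6,225,165,.112,'lamp')
pts([(45,72),(182,32),(327,530),(190,568)],7,380,190,.014,'stand')
pts([(220,420),(285,408),(311,503),(243,523)],7,380,190,.066,'cuv')
pts([(72,60),(430,75),(410,438),(52,415)],8,300,230,.018,'tray')
# depth based heights
d=np.load('pics/top0.npz')['d']
for nm,u,v in [('stoptop',(365)/6+225,215/6+165),('det',247,190),('lamp',323,212),('tray',330,261),('base',274,196),('table',300,320)]:
    u,v=int(u),int(v);print(nm,P('top',u,v,d[v,u]))
# world points clouds
vv,uu=np.mgrid[0:480,0:640]
def cloud(n,f,box):
    d=np.load(f'pics/{f}.npz')['d'];u0,v0,u1,v1=box
    return np.array([P(n,u,v,d[v,u]) for v in range(v0,v1) for u in range(u0,u1) if d[v,u]>0])
c=cloud('top','top0',(270,185,305,215)); m=c[:,2]>.12; print('stop',m.sum(),c[m].min(0),c[m].max(0),c[m].mean(0))
cv=cv2.minAreaRect(c[m][:,:2].astype('f4')*1000);print(cv)
c=cloud('top','top0',(405,240,435,275)); m=(c[:,2]>.055);print('cuv',m.sum(),c[m].mean(0),cv2.minAreaRect(c[m][:,:2].astype('f4')*1000),np.sort(c[m][:,2])[::8])
```

```text
det ctr [0.6309 0.239  0.112 ] len [0.0782 0.0705 0.0793 0.0753] ang [-104.4472  166.3324   79.0239  -14.4457]
[[0.676020067490443, 0.2680719490778118], [0.6564984030684811, 0.1922992191160593], [0.588020531435288, 0.20895132167649635], [0.6031286262992289, 0.2868492851820522]]
lamp ctr [0.5777 0.0314 0.112 ] len [0.0867 0.0806 0.0872 0.0762] ang [-103.1649  166.7496   73.9499  -13.52  ]
[[0.6257288198929396, 0.06454502055500118], [0.6059774964579768, -0.01989752954009707], [0.5274971480358058, -0.0014173370072652156], [0.5516016697847835, 0.08236870142876491]]
stand ctr [ 0.521  -0.2136  0.014 ] len [0.0607 0.2197 0.0599 0.219 ] ang [ -73.7612 -164.4287  105.5494   15.7849]
[[0.6180972618708486, -0.15485375830455791], [0.6350778535708914, -0.21315385119952057], [0.4234370035776907, -0.27213064238126267], [0.4073791237395653, -0.21442120325077102]]
cuv ctr [ 0.4512 -0.2364  0.066 ] len [0.0268 0.0398 0.0287 0.0427] ang [ -79.5134 -165.346   106.4278   12.0027]
[[0.4687822182106751, -0.21852338727095824], [0.473653165481386, -0.24483913534546728], [0.43516268622172755, -0.254903885710
[... 189 characters left out ...]
24735307919], [0.5012679812129077, -0.05694777223777898], [0.3672814083982623, -0.049189396546184344], [0.3754734065283192, 0.08302446114715431]]
stoptop [0.6028 0.1339 0.1301]
det [0.6331 0.2416 0.1149]
lamp [0.5714 0.0305 0.1138]
tray [0.4358 0.0124 0.0024]
base [0.6312 0.1809 0.0104]
table [ 0.2596  0.1021 -0.0007]
stop 89 [0.5946 0.1176 0.1244] [0.6195 0.1562 0.1354] [0.6067 0.137  0.1299]
((606.7691040039062, 137.34219360351562), (39.994300842285156, 15.596929550170898), 71.52306365966797)
cuv 66 [ 0.4514 -0.2354  0.064 ] ((451.42291259765625, -236.4906005859375), (39.46928787231445, 24.753446578979492), 16.06131362915039) [0.0557 0.059  0.062  0.0634 0.0648 0.0656 0.0661 0.067  0.0711]
```

The sizes match (tray about 132, stand 220 x 60, housings 80 x 70 and 87 x 78 mm, cuvette 40 x 25), and both estimates put the photometer axis at about 76°. I'll refine the stop's yaw and check the measured poses by overlaying models in both cameras.

```bash
cat > ov.py <<'E'
from h import *
def box(x0,x1,y0,y1,z0,z1): return np.array([(x,y,z) for x in(x0,x1) for y in(y0,y1) for z in(z0,z1)],float)
E_=[(0,1),(0,2),(0,4),(1,3),(1,5),(2,3),(2,6),(3,7),(4,5),(4,6),(5,7),(6,7)]
def place(b,x,y,z,a):
    a=np.radians(a);R=np.array([[np.cos(a),-np.sin(a),0],[np.sin(a),np.cos(a),0],[0,0,1]]);return b@R.T+[x,y,z]
def draw(n,f,boxes,x,y,w,h,k,out):
    im=cv2.imread(f'pics/{f}.png')[y:y+h,x:x+w];im=cv2.resize(im,None,fx=k,fy=k,interpolation=cv2.INTER_CUBIC)
    for b,col in boxes:
        q=(proj(n,b)-[x,y]+.5)*k-.5
        for i,j in E_: cv2.line(im,tuple(int(round(t)) for t in q[i]),tuple(int(round(t)) for t in q[j]),col,1,cv2.LINE_AA)
    cv2.imwrite(f'pics/{out}.png',im)
PH=[box(-.155,.155,-.045,.045,0,.012),box(-.155,-.065,-.04,.04,.012,.112),box(.065,.145,-.035,.035,.012,.112)]
ST=[box(-.008,.008,-.02,.02,.01,.118),box(-.025,.025,-.03,.03,0,.01)]
CU=[box(-.02,.02,-.012,.012,0,.06)]
TR=[box(-.065,.065,-.065,.065,0,.018)]
SD=[box(-.11,.11,-.03,.03,0,.014)]
E
cat > o1.py <<'E'
from ov import *
import sys
ph=(.605,.1377,0,76);st=(.6067,.1373,.012,-18.5);cu=(.4512,-.2364,.006,16);tr=(.4377,.0132,0,-3);sd=(.521,-.2136,0,15.7)
B=[(place(b,*ph),(0,0,255)) for b in PH]+[(place(b,*st),(0,255,255)) for b in ST]+[(place(b,*cu),(255,0,255)) for b in CU]+[(place(b,*tr),(0,0,255)) for b in TR]+[(place(b,*sd),(0,0,255)) for b in SD]
draw('top','top0',B,225,165,130,65,6,'o1');draw('side','side0',B,270,165,110,110,5.4,'o2')
draw('side','side0',B,350,255,90,90,6.5,'o3');draw('top','top0',B,380,190,60,85,7,'o4')
E
python3 o1.py
python3 - <<'E'
from h import *
im=cv2.imread('pics/top0.png');a=np.vstack
a=im[165:230,225:355];b=cv2.resize(a[15:55,40:90],None,fx=14,fy=14,interpolation=cv2.INTER_CUBIC);cv2.imwrite('pics/c6.png',b)
d=np.load('pics/top0.npz')['d']
c=np.array([P('top',u,v,d[v,u]) for v in range(185,215) for u in range(270,305)])
for t in(.11,.12,.125): 
  m=c[:,2]>t;q=c[m][:,:2]-c[m][:,:2].mean(0);w,V=np.linalg.eigh(q.T@q/m.sum());print(t,m.sum(),c[m].mean(0),np.sqrt(12*w),np.degrees(np.arctan2(*V[::-1,1])))
E
```

```text
Traceback (most recent call last):
  File "h.py", line 6, in P
    c=bot.camera_info(n);K=np.array([[c['fx'],0,c['cx']],[0,c['fy'],c['cy']],[0,0,1]]);
ValueError: time passes only in moves, steps and waits
```

View pics/o1.png

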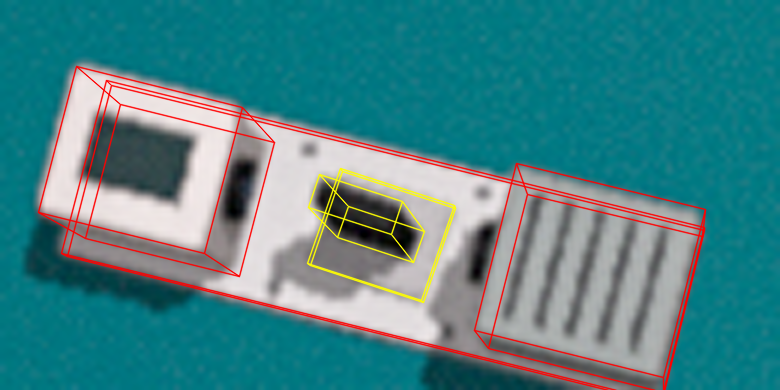

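View pics/o2.png

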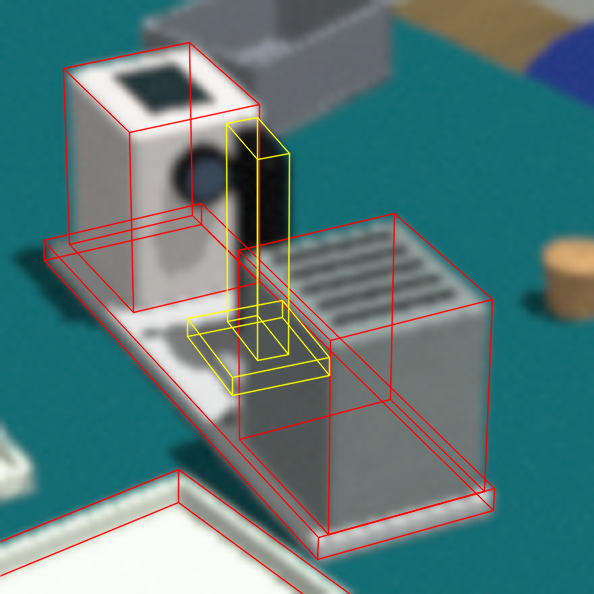

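View pics/o3.png

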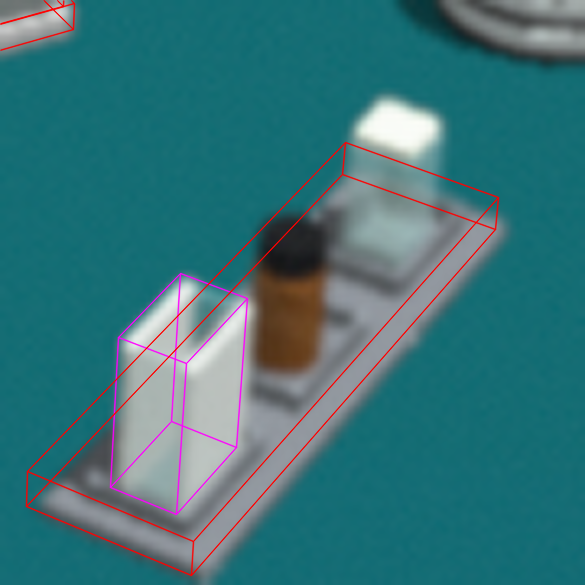

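View pics/o4.png

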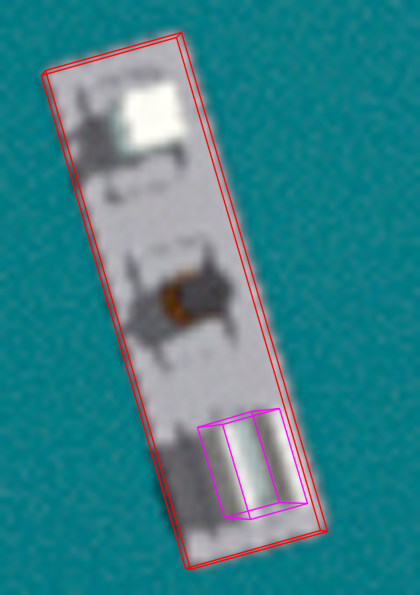

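View pics/c6.png

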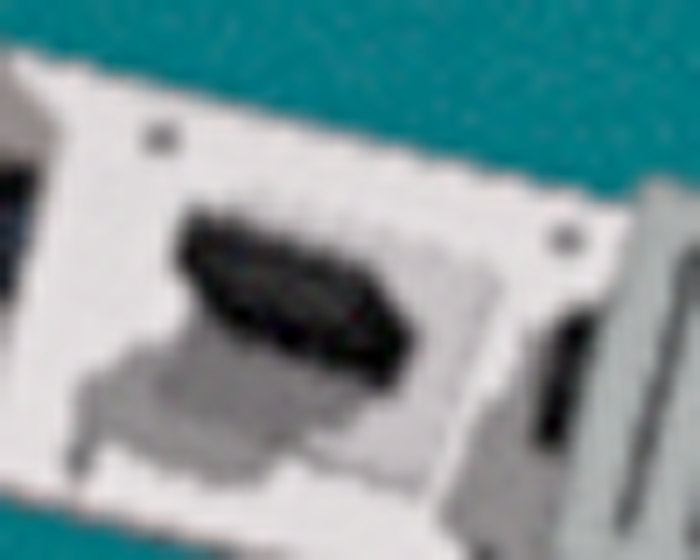

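The top overlay fits the photometer, stand and cuvette well, and the side camera is off by a consistent 1 px or so. The stop is turned a few degrees from my model, so I'll fit its silhouette.

Run:
```python
import ov
from ov import *
from scipy.optimize import minimize
ci={n:bot.camera_info(n) for n in('top','side')}
class B: 
    def camera_info(s,n): return ci[n]
import h; h.bot=B()
im=cv2.imread('pics/top0.png')[185:215,272:304].max(2).astype(float)
dark=1/(1+np.exp((im-85)/12)); print(dark.sum())
S=8
def rend(p):
    q=(h.proj('top',place(ST[0],p[0],p[1],.012,p[2]))-[272,185]+.5)*S
    m=np.zeros((30*S,32*S),np.uint8);cv2.fillConvexPoly(m,cv2.convexHull(np.round(q).astype(np.int32)),1)
    return cv2.blur(cv2.resize(m.astype(float),(32,30),interpolation=cv2.INTER_AREA),(1,1))
best=[]
for a0 in range(-40,5,4):
    r=minimize(lambda p:((rend([p[0]/1000,p[1]/1000,p[2]])-dark)**2).sum(),[606.7,137.3,a0],method='Nelder-Mead',options=dict(initial_simplex=[[606.7,137.3,a0],[610,137.3,a0],[606.7,141,a0],[606.7,137.3,a0+5]],xatol=.05,fatol=.01))
    best.append((r.fun,*r.x))
for b in sorted(best)[:4]: print(np.round(b,2))
d=np.load('pics/top0.npz')['d']
c=np.array([h.P('top',u,v,d[v,u]) for v in range(185,215) for u in range(270,305)])
for t in(.11,.12,.125): 
  m=c[:,2]>t;q=c[m][:,:2]-c[m][:,:2].mean(0);w,V=np.linalg.eigh(q.T@q/m.sum());print(t,m.sum(),c[m].mean(0),np.sqrt(12*w),np.degrees(np.arctan2(*V[::-1,1])))
```

```text
129.11384847181532
[ 22.95 605.36 137.9  -25.66]
[ 23.2  605.48 137.83 -25.31]
[ 23.3  604.68 137.26 -25.74]
[ 23.32 605.   137.29 -25.61]
0.11 103 [0.59512603 0.12732037 0.20884645] [0.02440687 0.18906973] -138.75580941576456
0.12 96 [0.59479321 0.12691535 0.21569506] [0.02388119 0.19546197] -138.88402419129525
0.125 95 [0.59470033 0.12668996 0.21665578] [0.02372077 0.19634846] -138.9252432254839
```

Run:
```python
import cv2,numpy as np
t=cv2.imread('pics/top0.png');s=cv2.imread('pics/side0.png')
a=cv2.resize(t[180:220,268:308],None,fx=12,fy=12,interpolation=cv2.INTER_NEAREST)
b=cv2.resize(s[183:243,300:336],None,fx=8,fy=8,interpolation=cv2.INTER_NEAREST)
g=lambda x:(255*(x/255.)**.5).astype('u1')
cv2.imwrite('pics/c7.png',g(np.hstack([a,b])))
d=np.load('pics/top0.npz')['d'];print((1000*d[184:212,274:300:1]).astype(int)[::2])
```

```text
[[1321    0 1317 1321 1318 1319 1318 1318 1317 1316 1320 1318 1321 1318
  1319 1318 1319 1319 1319 1313 1319 1318 1316 1320 1314 1319]
 [1308 1309 1322 1322 1317 1324 1316 1320 1320 1313 1321    0 1319 1318
  1322 1318 1318 1316 1314 1315 1320 1314 1318 1315 1314 1320]
 [1308 1311 1302 1307 1307 1311 1303 1305 1309 1309 1316 1318 1318 1317
  1317 1318 1315 1315 1324 1316 1318 1316 1319 1318 1319 1320]
 [1304 1310 1304 1304 1304 1303 1312 1306 1303 1306 1302 1307 1303 1302
  1306 1307 1306 1303 1320 1321 1320 1316 1322 1317 1312 1317]
 [1305 1307 1305 1301 1307 1306 1304 1308 1305 1303 1306 1309 1306 1309
  1304 1304 1306 1306 1304 1307 1304 1303 1306 1305 1305 1317]
 [1307 1306 1309 1304 1188 1187 1304 1298 1296 1296 1292 1299 1298 1304
  1306 1306 1302 1305 1303 1307 1304 1308 1300 1309 1303 1304]
 [1308 1306 1306 1188 1186 1189 1187 1186 1185 1185 1186 1184 1294 1294
  1294 1293 1294 1294 1294 1305 1305 1307 1304 1303 1308 1307]
 [1307 1306 1308 1186 1187 1188 1188 1186 1182 1186 1185 1186 1185 1187
  1188 1188 1185 1187 1298 1298 1291 1289 1291 1293 1303 1306]
 [1305 1302 1305    0 1206 1191 1192 1190 1190 1185 1185 1186 1185 1187
  1186 1187 1189 1190 1208 1294 1291 1292 1291 1292 1295 1293]
 [1305 1304 1307 1306 1295 1292 1247 1234 1219 1211 1200 1187 1185 1186
  1187 1187 1180 1201 1216 1243 1268 1293 1296 1293 1290 1295]
 [1306 1309 1303 1304 1294 1295 1295 1299 1288 1276 1266 1254 1241 1231
  1217 1213 1202 1219 1230 1258 1275 1294 1290 1294 1294 1305]
 [1304 1304 1302 1297 1294 1295 1291 1297 1296 1292 1295 1294 1291 1294
  1281 1272 1262 1248 1259 1273 1289 1294 1294 1295 1306 1301]
 [1305 1303 1294 1294 1295 1291 1291 1292 1288 1297 1292 1294 1290 1291
  1292 1288 1289 1297 1296 1294 1291 1293 1293 1296 1306 1299]
 [1307 1302 1302 1304 1303 1308 1304 1304 1291 1296 1294 1297 1291 1289
  1290 1295 1292 1297 1291 1290 1295 1293 1290 1305 1302 1300]]
```

View pics/c7.png

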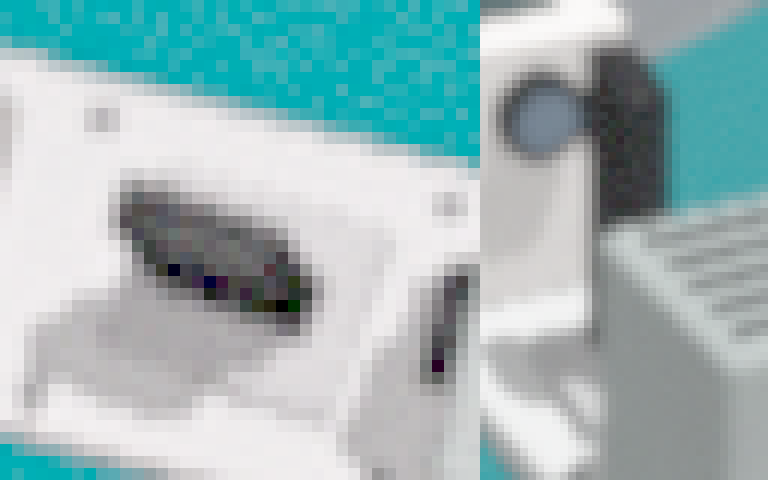

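Run:
```python
import h
from ov import *
ci={n:bot.camera_info(n) for n in('top','side')}
class B: 
    def camera_info(s,n): return ci[n]
h.bot=B()
d=np.load('pics/top0.npz')['d']
c=np.array([h.P('top',u,v,d[v,u]) for v in range(183,216) for u in range(271,304)])
def pca(m,n):
  q=c[m][:,:2]-c[m][:,:2].mean(0);w,V=np.linalg.eigh(q.T@q/m.sum());print(n,m.sum(),c[m].mean(0).round(4),np.sqrt(12*w).round(4),np.degrees(np.arctan2(*V[::-1,1])).round(1),cv2.minAreaRect(c[m][:,:2].astype('f4')*1000))
pca((c[:,2]>.12)&(c[:,2]<.14),'top');pca((c[:,2]>.123)&(c[:,2]<.136),'top')
f=(c[:,2]>.017)&(c[:,2]<.14)&(abs(c[:,0]-.606)<.045)&(abs(c[:,1]-.137)<.045);pca(f,'all')
```

```text
top 89 [0.6067 0.137  0.1299] [0.0163 0.0406] 70.9 ((606.7691040039062, 137.34219360351562), (39.994300842285156, 15.596929550170898), 71.52306365966797)
top 89 [0.6067 0.137  0.1299] [0.0163 0.0406] 70.9 ((606.7691040039062, 137.34219360351562), (39.994300842285156, 15.596929550170898), 71.52306365966797)
all 366 [0.6034 0.1346 0.0569] [0.0478 0.0594] 87.6 ((607.22216796875, 134.81784057617188), (85.23391723632812, 67.78011322021484), 82.22138214111328)
```

Depth is clean: the stop's top face measures 16.3 x 40.6 mm, with its jaw direction at about -18.5°. I'll do the same for the housings.

Run:
```python
import h
from ov import *
ci={n:bot.camera_info(n) for n in('top','side')}
class B: 
    def camera_info(s,n): return ci[n]
h.bot=B()
d=np.load('pics/top0.npz')['d']
def reg(n,u0,v0,u1,v1,z0,z1):
  c=np.array([h.P('top',u,v,d[v,u]) for v in range(v0,v1) for u in range(u0,u1) if d[v,u]>0]);m=(c[:,2]>z0)&(c[:,2]<z1)
  q=c[m][:,:2]-c[m][:,:2].mean(0);w,V=np.linalg.eigh(q.T@q/m.sum());print(n,m.sum(),c[m].mean(0).round(4),np.sqrt(12*w).round(4),np.degrees(np.arctan2(*V[::-1,1])).round(1),cv2.minAreaRect(c[m][:,:2].astype('f4')*1000))
reg('det',225,165,272,215,.105,.12)
reg('lamp',295,180,350,240,.105,.12)
reg('base',225,165,350,240,.006,.12)
reg('tray',300,230,362,292,.001,.03)
reg('stand',380,190,430,278,.005,.08)
reg('cuv',405,240,435,275,.055,.075)
```

```text
det 712 [0.6309 0.2398 0.1125] [0.0696 0.0803] 75.3 ((631.6408081054688, 240.112060546875), (81.39718627929688, 70.27605438232422), 75.21244049072266)
lamp 933 [0.5771 0.0328 0.1124] [0.0798 0.0897] 77.9 ((577.748779296875, 33.57822799682617), (91.48748779296875, 80.02440643310547), 75.36943817138672)
base 3331 [0.5991 0.1344 0.0688] [0.1023 0.3169] 75.3 ((612.1442260742188, 142.83102416992188), (224.50027465820312, 375.50048828125), 0.3753357529640198)
tray 2504 [0.4381 0.0119 0.0055] [0.166  0.1669] 116.7 ((437.585205078125, 10.970718383789062), (183.03192138671875, 183.43678283691406), 0.02343231625854969)
stand 1235 [ 0.5206 -0.213   0.0185] [0.0737 0.2233] -165.7 ((518.5713500976562, -210.41741943359375), (144.25921630859375, 262.9560241699219), 88.89441680908203)
cuv 66 [ 0.4514 -0.2354  0.064 ] [0.0328 0.0459] -163.2 ((451.42291259765625, -236.4906005859375), (39.46928787231445, 24.753446578979492), 16.06131362915039)
```

>>> apply_moves([
  {"xyz": [30,-30,0],"delta_rot": [0,0,-0.11],"fingers": 60},
  {"xyz": [58,-56,0],"delta_rot": [0,0,-0.22],"fingers": 60},
  {"xyz": [86,-84,0],"delta_rot": [0,0,-0.34],"fingers": 60},
  {"xyz": [114,-112,0],"delta_rot": [0,0,-0.46],"fingers": 60},
  {"xyz": [142,-140,0],"delta_rot": [0,0,-0.57],"fingers": 60},
  {"xyz": [170,-168,0],"delta_rot": [0,0,-0.69],"fingers": 60},
  {"xyz": [198,-196,0],"delta_rot": [0,0,-0.8],"fingers": 60},
  {"xyz": [226,-222,0],"delta_rot": [0,0,-0.92],"fingers": 60},
])

```text
time_s: 0.77
tcp_pos: [0.4702, 0.269, 0.3029]
ee_rot: [[0.983, 0.185, -0.002], [0.185, -0.983, -0.0], [-0.002, -0.0, -1.0]]
force: [-0.2, 0.5, 0.1]
opening: 0.698
```

```bash
cat > s.py <<'E'
from plant import bot;import numpy as np;o=bot.get_obs();R=o['ee_rot']
print(o['time_s'],o['tcp_pos'].round(4),'yaw',np.degrees(np.arctan2(R[1,0],R[0,0])).round(2),'z',R[:,2].round(4),o['force'].round(1),o['opening'],o['joint_positions'].round(1))
E
python3 s.py
```

```text
0.7667 [0.4702 0.269  0.3029] yaw 10.68 z [-2.4e-03 -2.0e-04 -1.0e+00] [-0.2  0.5  0.1] 0.6975356620719504 [18.  14.1 89.1  0.  77.   7.3]
```

>>> apply_moves([
  {"xyz": [28,-28,0],"delta_rot": [0,0,-0.11],"fingers": 60},
  {"xyz": [56,-56,0],"delta_rot": [0,0,-0.22],"fingers": 60},
  {"xyz": [84,-84,0],"delta_rot": [0,0,-0.33],"fingers": 60},
  {"xyz": [112,-110,0],"delta_rot": [0,0,-0.44],"fingers": 60},
  {"xyz": [136.5,-132,0],"delta_rot": [0,0,-0.51],"fingers": 60},
  {"xyz": [136.5,-132,-20],"delta_rot": [0,0,-0.51],"fingers": 60},
  {"xyz": [136.5,-132,-50],"delta_rot": [0,0,-0.51],"fingers": 60},
  {"xyz": [136.5,-132,-70],"delta_rot": [0,0,-0.51],"fingers": 60},
])

```text
time_s: 1.43
tcp_pos: [0.6065, 0.1359, 0.2302]
ee_rot: [[0.947, -0.32, -0.005], [-0.32, -0.947, 0.001], [-0.005, 0.001, -1.0]]
force: [-0.5, -0.9, -0.6]
opening: 0.699
```

```bash
python3 s.py
python3 - <<'E'
from h import *
im,d=grab('side','side1');cv2.imwrite('pics/s1.png',cv2.resize(im[90:270,230:410],None,fx=3.3,fy=3.3))
im,d=grab('top','top1');cv2.imwrite('pics/t1.png',cv2.resize(im[150:250,220:360],None,fx=5,fy=5))
E
```

```text
1.4333 [0.6065 0.1359 0.2302] yaw -18.65 z [-4.6e-03  9.0e-04 -1.0e+00] [-0.5 -0.9 -0.6] 0.6993248903965926 [ 2.3 25.3 83.3  0.1 71.6 21. ]
```

View pics/s1.png

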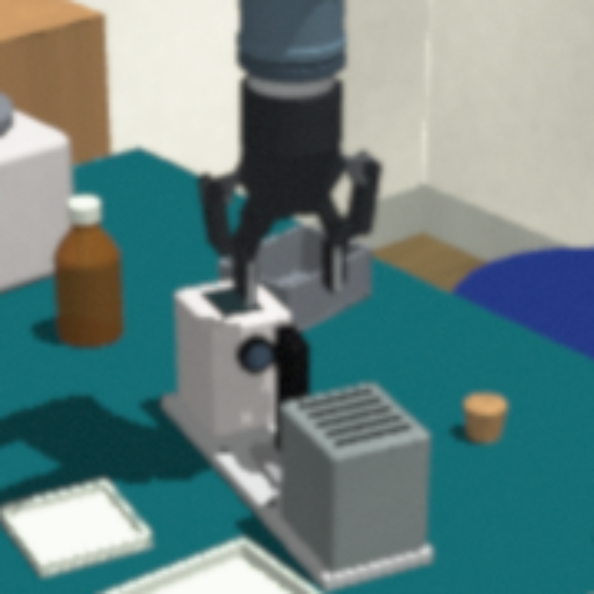

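View pics/t1.png

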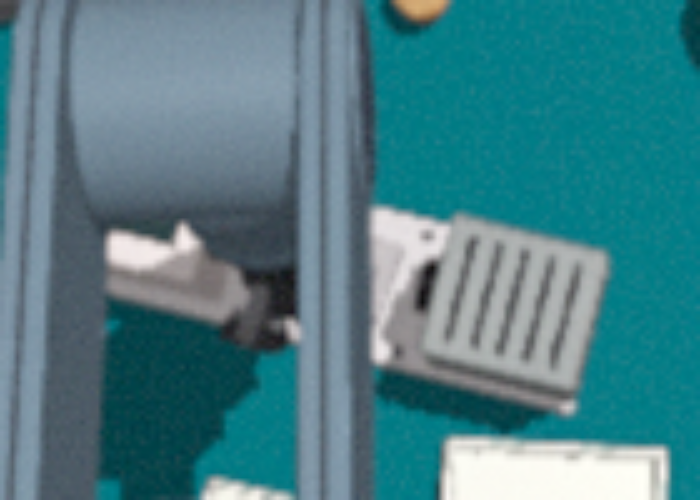

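The side view shows the open fingers at (245,290) and (335,285), straddling the plate at (292,365). Next I descend and grip.

>>> apply_moves([
  {"xyz": [0,1,-20],"delta_rot": [0,0,0],"fingers": 60},
  {"xyz": [0,1,-40],"delta_rot": [0,0,0],"fingers": 60},
  {"xyz": [0,1,-55],"delta_rot": [0,0,0],"fingers": 60},
  {"xyz": [0,1,-64],"delta_rot": [0,0,0],"fingers": 60},
  {"xyz": [0,1,-64],"delta_rot": [0,0,0],"fingers": 40},
  {"xyz": [0,1,-64],"delta_rot": [0,0,0],"fingers": 25},
  {"xyz": [0,1,-64],"delta_rot": [0,0,0],"fingers": 20},
  {"xyz": [0,1,-64],"delta_rot": [0,0,0],"fingers": 10},
], grip_force=40)

```text
time_s: 2.2
tcp_pos: [0.6054, 0.1376, 0.1658]
ee_rot: [[0.948, -0.319, -0.008], [-0.319, -0.948, 0.001], [-0.008, 0.002, -1.0]]
force: [2.6, -1.6, -3.9]
opening: 0.182
```

>>> apply_moves([
  {"xyz": [0,0,0],"delta_rot": [0,0,0],"fingers": 5},
  {"xyz": [0,0,0],"delta_rot": [0,0,0],"fingers": 5},
  {"xyz": [0,0,0],"delta_rot": [0,0,0],"fingers": 5},
  {"xyz": [0,0,0],"delta_rot": [0,0,0],"fingers": 5},
])

```text
time_s: 2.53
tcp_pos: [0.6053, 0.1376, 0.1658]
ee_rot: [[0.948, -0.319, -0.009], [-0.319, -0.948, 0.001], [-0.008, 0.002, -1.0]]
force: [-0.7, 0.9, -2.1]
opening: 0.18
```

```bash
python3 s.py
```

```text
2.5333 [0.6053 0.1376 0.1658] yaw -18.58 z [-8.7e-03  6.0e-04 -1.0e+00] [-0.7  0.9 -2.1] 0.17954276152429116 [ 2.5 28.8 87.4  0.1 64.2 21. ]
```

>>> apply_moves([
  {"xyz": [0,0,8],"delta_rot": [0,0,0],"fingers": 5},
  {"xyz": [0,0,22],"delta_rot": [0,0,0],"fingers": 5},
  {"xyz": [0,0,42],"delta_rot": [0,0,0],"fingers": 5},
  {"xyz": [0,0,65],"delta_rot": [0,0,0],"fingers": 5},
  {"xyz": [0,0,90],"delta_rot": [0,0,0],"fingers": 5},
  {"xyz": [0,0,112],"delta_rot": [0,0,0],"fingers": 5},
  {"xyz": [0,0,128],"delta_rot": [0,0,0],"fingers": 5},
  {"xyz": [0,0,135],"delta_rot": [0,0,0],"fingers": 5},
])

```text
time_s: 3.2
tcp_pos: [0.6061, 0.1376, 0.3045]
ee_rot: [[0.948, -0.318, -0.004], [-0.318, -0.948, 0.001], [-0.004, 0.0, -1.0]]
force: [0.7, 0.8, -1.5]
opening: 0.185
```

```bash
python3 s.py
python3 - <<'E'
from h import *
im,d=grab('side','side2');cv2.imwrite('pics/s2.png',cv2.resize(im[60:270,200:410],None,fx=2.8,fy=2.8))
E
```

```text
3.2 [0.6061 0.1376 0.3045] yaw -18.57 z [-3.5e-03  8.0e-04 -1.0e+00] [ 0.7  0.8 -1.5] 0.18452998842418109 [ 2.5 22.3 77.3  0.1 80.6 21.1]
```

View pics/s2.png

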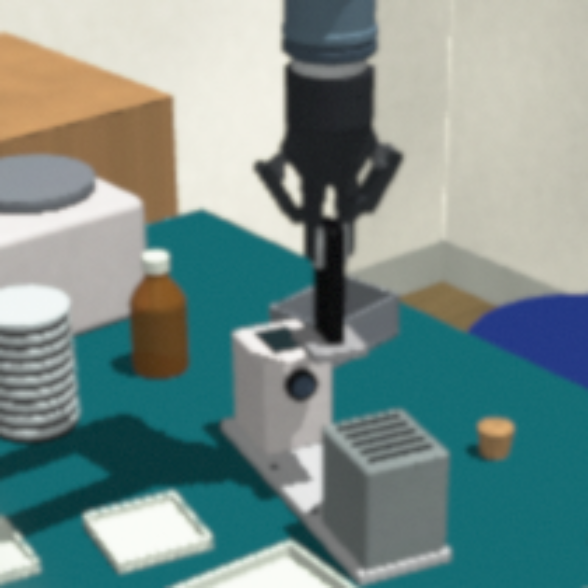

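The stop hangs upright with its foot clear of the housings at (330,345). Now I move over the tray.

>>> apply_moves([
  {"xyz": [-8,-6,0],"delta_rot": [0,0,0],"fingers": 5},
  {"xyz": [-27,-20,0],"delta_rot": [0,0,0],"fingers": 5},
  {"xyz": [-54,-40,0],"delta_rot": [0,0,0],"fingers": 5},
  {"xyz": [-84,-62,0],"delta_rot": [0,0,0],"fingers": 5},
  {"xyz": [-114,-85,0],"delta_rot": [0,0,0],"fingers": 5},
  {"xyz": [-142,-105,0],"delta_rot": [0,0,0],"fingers": 5},
  {"xyz": [-160,-119,0],"delta_rot": [0,0,0],"fingers": 5},
  {"xyz": [-168,-125,0],"delta_rot": [0,0,0],"fingers": 5},
])

```text
time_s: 3.92
tcp_pos: [0.4343, 0.0115, 0.3032]
ee_rot: [[0.947, -0.32, -0.007], [-0.32, -0.947, 0.001], [-0.007, 0.002, -1.0]]
force: [-0.7, 0.0, -2.0]
opening: 0.179
```

>>> apply_moves([
  {"xyz": [0,0,-10],"delta_rot": [0,0,0],"fingers": 5},
  {"xyz": [0,0,-28],"delta_rot": [0,0,0],"fingers": 5},
  {"xyz": [0,0,-50],"delta_rot": [0,0,0],"fingers": 5},
  {"xyz": [0,0,-75],"delta_rot": [0,0,0],"fingers": 5},
  {"xyz": [0,0,-95],"delta_rot": [0,0,0],"fingers": 5},
  {"xyz": [0,0,-108],"delta_rot": [0,0,0],"fingers": 5},
  {"xyz": [0,0,-116],"delta_rot": [0,0,0],"fingers": 5},
  {"xyz": [0,0,-120],"delta_rot": [0,0,0],"fingers": 5},
])

```text
time_s: 4.58
tcp_pos: [0.4338, 0.0121, 0.1811]
ee_rot: [[0.948, -0.319, -0.011], [-0.319, -0.948, 0.002], [-0.011, 0.002, -1.0]]
force: [-1.0, -0.0, -2.8]
opening: 0.184
```

```bash
python3 s.py
python3 - <<'E'
from h import *
im,d=grab('side','side3');cv2.imwrite('pics/s3.png',cv2.resize(im[120:330,180:390],None,fx=2.8,fy=2.8))
E
```

```text
4.5833 [0.4338 0.0121 0.1811] yaw -18.63 z [-0.0105  0.0017 -0.9999] [-1.  -0.  -2.8] 0.18439347940172165 [-13.2  10.7 112.5  -0.   57.3   5.5]
```

View pics/s3.png

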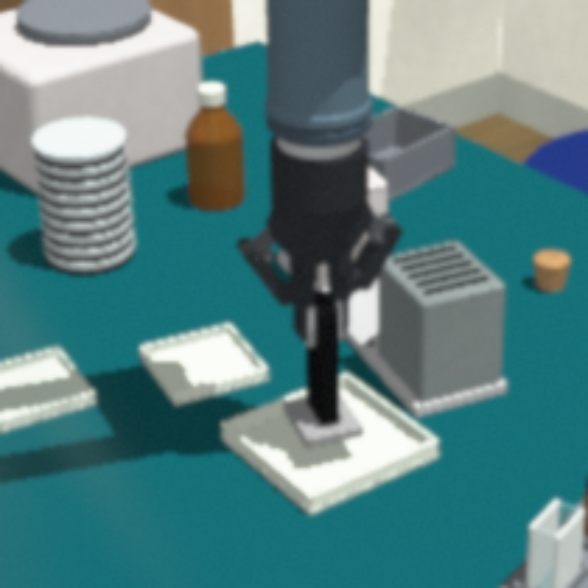

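>>> apply_moves([
  {"xyz": [2,0,-6],"delta_rot": [0,-0.002,0],"fingers": 5},
  {"xyz": [3,0,-12],"delta_rot": [0,-0.002,0],"fingers": 5},
  {"xyz": [3,0,-16],"delta_rot": [0,-0.002,0],"fingers": 5},
  {"xyz": [3,0,-19],"delta_rot": [0,-0.002,0],"fingers": 5},
  {"xyz": [3,0,-21],"delta_rot": [0,-0.002,0],"fingers": 5},
  {"xyz": [3,0,-22],"delta_rot": [0,-0.002,0],"fingers": 5},
  {"xyz": [3,0,-22],"delta_rot": [0,-0.002,0],"fingers": 5},
])

```text
time_s: 5.22
tcp_pos: [0.4369, 0.012, 0.1593]
ee_rot: [[0.948, -0.32, -0.008], [-0.32, -0.948, 0.002], [-0.008, 0.001, -1.0]]
force: [-0.4, 0.5, -2.6]
opening: 0.184
```

```bash
python3 s.py
```

```text
5.2167 [0.4369 0.012  0.1593] yaw -18.63 z [-0.008   0.0015 -1.    ] [-0.4  0.5 -2.6] 0.18371917610596863 [-13.1  12.8 113.7  -0.   53.9   5.5]
```

>>> apply_moves([
  {"xyz": [0,0,-1],"delta_rot": [0,0,0],"fingers": 5},
  {"xyz": [0,0,-1.5],"delta_rot": [0,0,0],"fingers": 5},
  {"xyz": [0,0,-1.5],"delta_rot": [0,0,0],"fingers": 5},
])

```text
time_s: 5.47
tcp_pos: [0.4369, 0.0119, 0.1579]
ee_rot: [[0.948, -0.32, -0.008], [-0.32, -0.948, 0.002], [-0.008, 0.001, -1.0]]
force: [0.1, 0.4, -3.1]
opening: 0.183
```

```bash
python3 s.py
```

```text
5.4667 [0.4369 0.0119 0.1579] yaw -18.64 z [-0.0078  0.0015 -1.    ] [ 0.1  0.4 -3.1] 0.18344420244450427 [-13.1  13.  113.8  -0.   53.7   5.5]
```

Still no contact, so I lower slightly more.

>>> apply_moves([
  {"xyz": [0,0,-1],"delta_rot": [0,0,0],"fingers": 5},
  {"xyz": [0,0,-1.5],"delta_rot": [0,0,0],"fingers": 5},
  {"xyz": [0,0,-1.5],"delta_rot": [0,0,0],"fingers": 5},
])

```text
time_s: 5.72
tcp_pos: [0.437, 0.0119, 0.1576]
ee_rot: [[0.948, -0.319, -0.007], [-0.319, -0.948, 0.001], [-0.007, 0.001, -1.0]]
force: [-4.0, 0.0, 10.5]
opening: 0.179
```

```bash
python3 s.py;python3 - <<'E'
from h import *
im,d=grab('side','side4');cv2.imwrite('pics/s4.png',cv2.resize(im[200:310,240:350],None,fx=5.4,fy=5.4))
E
```

```text
5.7167 [0.437  0.0119 0.1576] yaw -18.63 z [-0.0071  0.0012 -1.    ] [-4.   0.  10.5] 0.17939296220039982 [-13.1  13.  113.8  -0.   53.6   5.5]
```

View pics/s4.png

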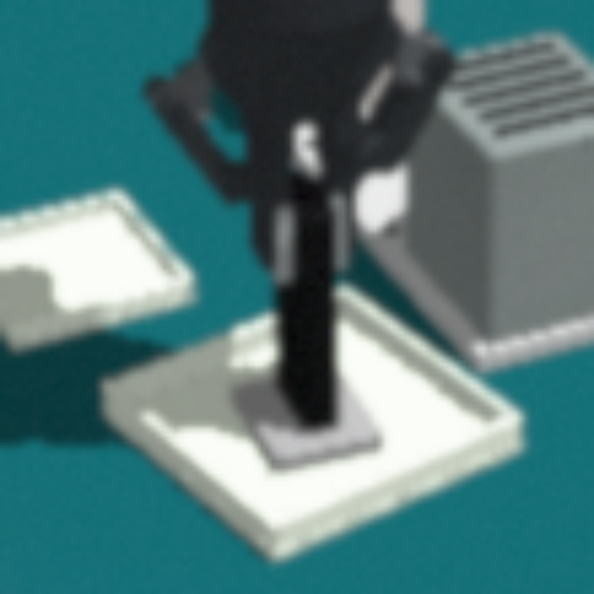

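The force has risen to +10 N, so the foot is on the tray floor, centred at (310,430) in the crop. I'll open and retreat.

>>> apply_moves([
  {"xyz": [0,0,0],"delta_rot": [0,0,0],"fingers": 22},
  {"xyz": [0,0,0],"delta_rot": [0,0,0],"fingers": 35},
  {"xyz": [0,0,0],"delta_rot": [0,0,0],"fingers": 55},
  {"xyz": [0,0,0],"delta_rot": [0,0,0],"fingers": 65},
  {"xyz": [0,0,0],"delta_rot": [0,0,0],"fingers": 65},
  {"xyz": [0,0,20],"delta_rot": [0,0,0],"fingers": 65},
  {"xyz": [0,0,50],"delta_rot": [0,0,0],"fingers": 65},
  {"xyz": [0,0,80],"delta_rot": [0,0,0],"fingers": 65},
])

```text
time_s: 6.43
tcp_pos: [0.4363, 0.0121, 0.2377]
ee_rot: [[0.948, -0.32, -0.01], [-0.32, -0.948, 0.002], [-0.01, 0.001, -1.0]]
force: [0.7, -0.1, -0.4]
opening: 0.762
```

```bash
python3 s.py;python3 - <<'E'
from h import *
im,d=grab('side','side5');cv2.imwrite('pics/s5.png',cv2.resize(im[150:310,220:380],None,fx=3.7,fy=3.7))
E
```

```text
6.4333 [0.4363 0.0121 0.2377] yaw -18.64 z [-0.0102  0.0019 -0.9999] [ 0.7 -0.1 -0.4] 0.7621980890922639 [-13.1   6.8 107.9  -0.   65.8   5.5]
```

View pics/s5.png

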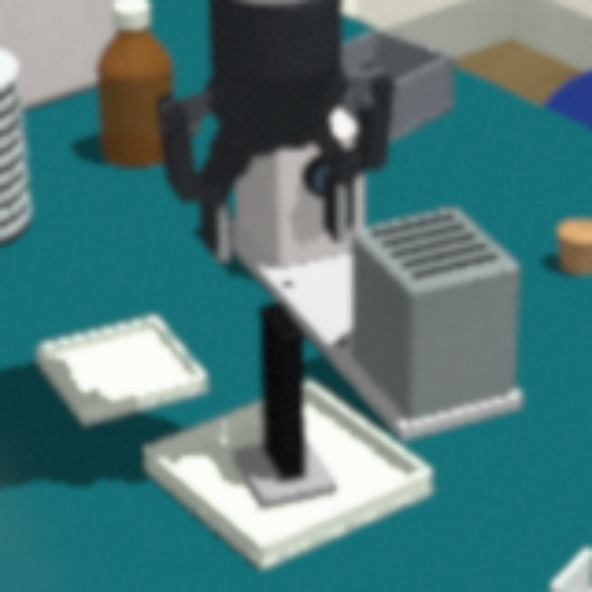

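The stop stands upright in the tray with the fingers clear of it. Now to the cuvette, turning the jaws onto its y direction (-74°).

>>> apply_moves([
  {"xyz": [1,-12,15],"delta_rot": [0,0,-0.1],"fingers": 65},
  {"xyz": [4,-40,25],"delta_rot": [0,0,-0.22],"fingers": 65},
  {"xyz": [6,-75,25],"delta_rot": [0,0,-0.34],"fingers": 65},
  {"xyz": [8,-112,25],"delta_rot": [0,0,-0.46],"fingers": 65},
  {"xyz": [10,-150,25],"delta_rot": [0,0,-0.58],"fingers": 65},
  {"xyz": [12,-188,25],"delta_rot": [0,0,-0.7],"fingers": 65},
  {"xyz": [14,-222,25],"delta_rot": [0,0,-0.82],"fingers": 65},
  {"xyz": [14.7,-245,25],"delta_rot": [0,0,-0.93],"fingers": 65},
])

```text
time_s: 7.15
tcp_pos: [0.4541, -0.2368, 0.2685]
ee_rot: [[0.303, -0.953, 0.0], [-0.953, -0.303, -0.002], [0.002, 0.0, -1.0]]
force: [0.0, 0.3, -0.2]
opening: 0.76
```

```bash
python3 s.py;python3 - <<'E'
from h import *
from scipy.spatial.transform import Rotation as Ro
o=bot.get_obs();a=np.radians(-74);x=np.array([np.cos(a),np.sin(a),0]);z=np.array([0,0,-1.]);Rd=np.c_[x,np.cross(z,x),z]
print(Ro.from_matrix(Rd@o['ee_rot'].T).as_rotvec().round(4),(np.array([.451,-.236,0])-o['tcp_pos'])*1000)
im,d=grab('side','side6');cv2.imwrite('pics/s6.png',cv2.resize(im[150:360,280:490],None,fx=2.8,fy=2.8))
im,d=grab('top','top6');cv2.imwrite('pics/t6.png',cv2.resize(im[170:300,280:450],None,fx=4.5,fy=4.5))
E
```

```text
7.15 [ 0.4541 -0.2368  0.2685] yaw -72.34 z [ 2.0e-04 -1.8e-03 -1.0e+00] [ 0.   0.3 -0.2] 0.7595944479883087 [-40.   12.5  96.2  -0.1  71.3  32.4]
[ 0.0018  0.0002 -0.029 ] [  -3.05763763    0.79456022 -268.47881614]
```

View pics/s6.png

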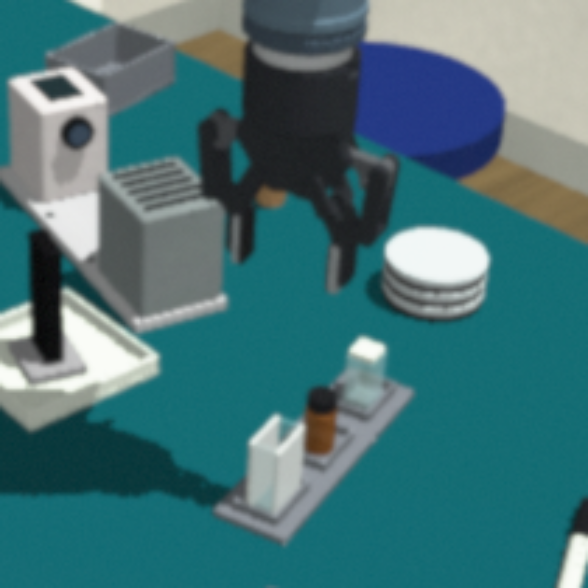

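View pics/t6.png

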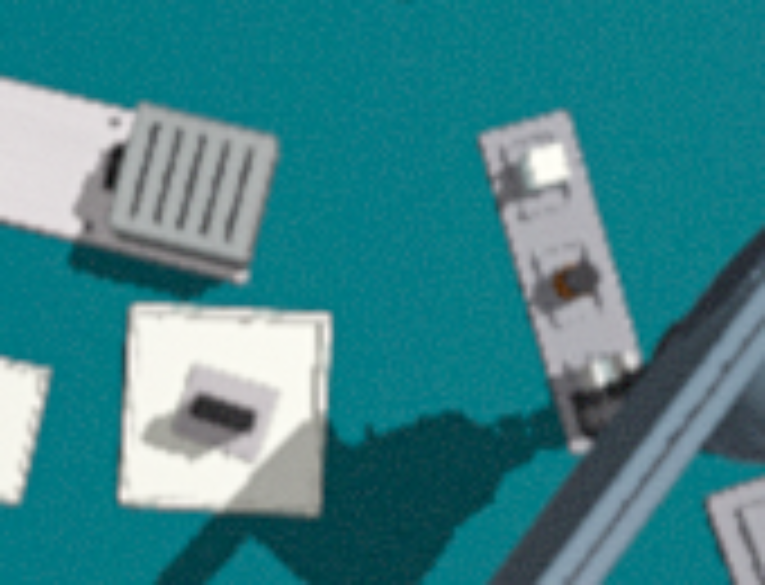

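In the top view the stop stands near the tray's centre, at (222,412) in the crop. I descend most of the way and check that the fingers straddle the cuvette.

>>> apply_moves([
  {"xyz": [-3,1,-8],"delta_rot": [0.002,0,-0.029],"fingers": 60},
  {"xyz": [-3,1,-25],"delta_rot": [0.002,0,-0.029],"fingers": 60},
  {"xyz": [-3,1,-48],"delta_rot": [0.002,0,-0.029],"fingers": 60},
  {"xyz": [-3,1,-72],"delta_rot": [0.002,0,-0.029],"fingers": 60},
  {"xyz": [-3,1,-94],"delta_rot": [0.002,0,-0.029],"fingers": 60},
  {"xyz": [-3,1,-112],"delta_rot": [0.002,0,-0.029],"fingers": 60},
  {"xyz": [-3,1,-120],"delta_rot": [0.002,0,-0.029],"fingers": 60},
  {"xyz": [-3,1,-120],"delta_rot": [0.002,0,-0.029],"fingers": 60},
])

```text
time_s: 7.92
tcp_pos: [0.4502, -0.2347, 0.1463]
ee_rot: [[0.278, -0.961, -0.003], [-0.961, -0.278, 0.003], [-0.004, 0.002, -1.0]]
force: [-0.2, 0.0, 0.2]
opening: 0.702
```

```bash
python3 s.py;python3 - <<'E'
from h import *
from scipy.spatial.transform import Rotation as Ro
o=bot.get_obs();a=np.radians(-74);x=np.array([np.cos(a),np.sin(a),0]);z=np.array([0,0,-1.]);Rd=np.c_[x,np.cross(z,x),z]
print(Ro.from_matrix(Rd@o['ee_rot'].T).as_rotvec().round(4),(np.array([.451,-.236,.101])-o['tcp_pos'])*1000)
im,d=grab('side','side7');cv2.imwrite('pics/s7.png',cv2.resize(im[220:350,330:460],None,fx=4.5,fy=4.5))
E
```

```text
7.9167 [ 0.4502 -0.2347  0.1463] yaw -73.87 z [-0.0034  0.0031 -1.    ] [-0.2  0.   0.2] 0.7023892777311662 [-40.2  20.2 105.2   0.   54.9  33.7]
[-0.0031 -0.0034 -0.0024] [  0.834012    -1.26382457 -45.34858132]
```

View pics/s7.png

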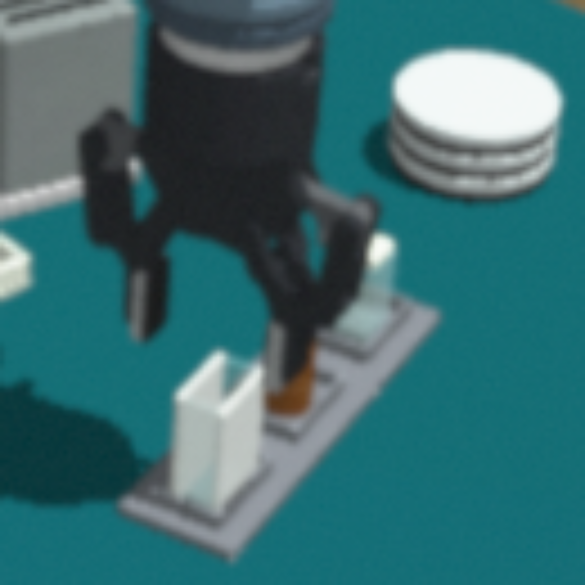

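Run:
```python
from h import *
o=bot.get_obs();p=o['tcp_pos'];R=o['ee_rot']
for s in(-.03,.03):
    q=proj('side',p+R@[s,0,.066])[0];print(s,(q-[330,220])*4.5)
```

```text
-0.03 [156.32910879 324.57456672]
0.03 [273.76590286 368.9053851 ]
```

The projected pad tips (156,325) and (274,369) agree with the picture within about 1–2 px, so I continue down.

>>> apply_moves([
  {"xyz": [1,-1.3,-10],"delta_rot": [-0.003,-0.003,-0.002],"fingers": 60},
  {"xyz": [1,-1.3,-20],"delta_rot": [-0.003,-0.003,-0.002],"fingers": 60},
  {"xyz": [1,-1.3,-32],"delta_rot": [-0.003,-0.003,-0.002],"fingers": 60},
  {"xyz": [1,-1.3,-42],"delta_rot": [-0.003,-0.003,-0.002],"fingers": 60},
  {"xyz": [1,-1.3,-45],"delta_rot": [-0.003,-0.003,-0.002],"fingers": 60},
  {"xyz": [1,-1.3,-45],"delta_rot": [-0.003,-0.003,-0.002],"fingers": 50},
  {"xyz": [1,-1.3,-45],"delta_rot": [-0.003,-0.003,-0.002],"fingers": 40},
], grip_force=20)

```text
time_s: 8.55
tcp_pos: [0.452, -0.2368, 0.103]
ee_rot: [[0.276, -0.961, 0.002], [-0.961, -0.276, -0.002], [0.002, -0.001, -1.0]]
force: [0.5, -0.5, 0.4]
opening: 0.47
```

```bash
python3 s.py;python3 - <<'E'
from h import *
im,d=grab('side','side8');cv2.imwrite('pics/s8.png',cv2.resize(im[250:350,340:440],None,fx=5.8,fy=5.8,interpolation=cv2.INTER_CUBIC))
o=bot.get_obs();p=o['tcp_pos'];R=o['ee_rot']
E
```

```text
8.55 [ 0.452  -0.2368  0.103 ] yaw -73.99 z [ 0.0017 -0.0017 -1.    ] [ 0.5 -0.5  0.4] 0.47028733185958366 [-40.2  23.9 107.3  -0.   48.7  33.8]
```

View pics/s8.png

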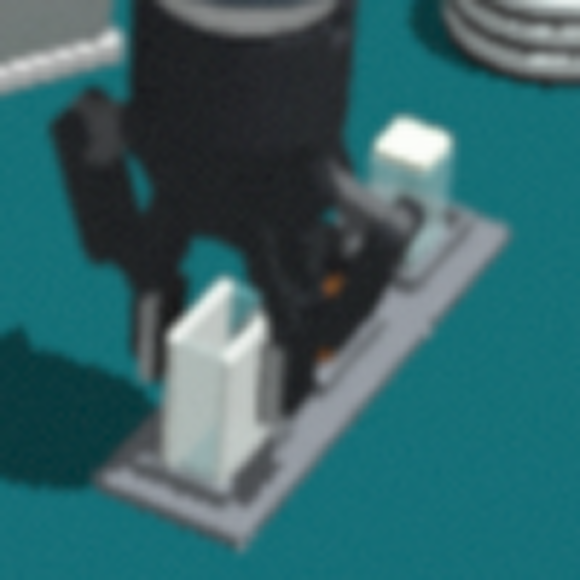

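The pads straddle the two frosted faces. Closing gently.

>>> apply_moves([
  {"xyz": [0,0,-1],"delta_rot": [0,0,0],"fingers": 35},
  {"xyz": [0,0,-1],"delta_rot": [0,0,0],"fingers": 30},
  {"xyz": [0,0,-1],"delta_rot": [0,0,0],"fingers": 26},
  {"xyz": [0,0,-1],"delta_rot": [0,0,0],"fingers": 23},
  {"xyz": [0,0,-1],"delta_rot": [0,0,0],"fingers": 18},
  {"xyz": [0,0,-1],"delta_rot": [0,0,0],"fingers": 15},
  {"xyz": [0,0,-1],"delta_rot": [0,0,0],"fingers": 15},
  {"xyz": [0,0,-1],"delta_rot": [0,0,0],"fingers": 15},
], grip_force=25)

```text
time_s: 9.27
tcp_pos: [0.4524, -0.2372, 0.1026]
ee_rot: [[0.276, -0.961, 0.003], [-0.961, -0.276, -0.003], [0.003, -0.002, -1.0]]
force: [-0.1, -0.1, 5.1]
opening: 0.281
```

```bash
python3 s.py
```

```text
9.2667 [ 0.4524 -0.2372  0.1026] yaw -73.99 z [ 0.0027 -0.0026 -1.    ] [-0.1 -0.1  5.1] 0.28087501328516806 [-40.2  23.9 107.3  -0.   48.6  33.8]
```

Opening is about 24 mm, so the cuvette is gripped. Lifting slowly.

>>> apply_moves([
  {"xyz": [0,0,4],"delta_rot": [0,0,0],"fingers": 15},
  {"xyz": [0,0,12],"delta_rot": [0,0,0],"fingers": 15},
  {"xyz": [0,0,24],"delta_rot": [0,0,0],"fingers": 15},
  {"xyz": [0,0,38],"delta_rot": [0,0,0],"fingers": 15},
  {"xyz": [0,0,50],"delta_rot": [0,0,0],"fingers": 15},
  {"xyz": [0,0,60],"delta_rot": [0,0,0],"fingers": 15},
  {"xyz": [0,0,65],"delta_rot": [0,0,0],"fingers": 15},
  {"xyz": [0,0,65],"delta_rot": [0,0,0],"fingers": 15},
])

```text
time_s: 9.93
tcp_pos: [0.4529, -0.2375, 0.1689]
ee_rot: [[0.276, -0.961, 0.005], [-0.961, -0.276, -0.004], [0.005, -0.003, -1.0]]
force: [0.7, 0.1, -0.1]
opening: 0.28
```

```bash
python3 s.py;python3 - <<'E'
from h import *
im,d=grab('side','side9');cv2.imwrite('pics/s9.png',cv2.resize(im[200:350,310:460],None,fx=4,fy=4,interpolation=cv2.INTER_CUBIC))
E
```

```text
9.9333 [ 0.4529 -0.2375  0.1689] yaw -73.99 z [ 0.0046 -0.0041 -1.    ] [ 0.7  0.1 -0.1] 0.27997954756234417 [-40.2  18.5 103.8  -0.   57.4  33.8]
```

View pics/s9.png

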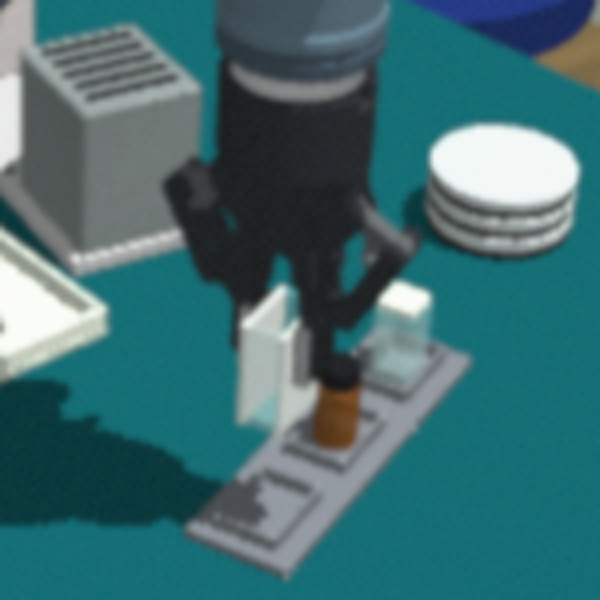

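The cuvette is held upright, clear of the stand, and the bystanders haven't moved. Carrying it high to the photometer.

>>> apply_moves([
  {"xyz": [0,0,15],"delta_rot": [0,0,0],"fingers": 15},
  {"xyz": [0,0,40],"delta_rot": [0,0,0.05],"fingers": 15},
  {"xyz": [6,15,65],"delta_rot": [0,0,0.12],"fingers": 15},
  {"xyz": [16,40,85],"delta_rot": [0,0,0.2],"fingers": 15},
  {"xyz": [28,69,90],"delta_rot": [0,0,0.28],"fingers": 15},
  {"xyz": [40,99,90],"delta_rot": [0,0,0.36],"fingers": 15},
  {"xyz": [52,129,90],"delta_rot": [0,0,0.44],"fingers": 15},
  {"xyz": [64,159,90],"delta_rot": [0,0,0.52],"fingers": 15},
])

```text
time_s: 10.65
tcp_pos: [0.5165, -0.0768, 0.2574]
ee_rot: [[0.719, -0.695, 0.004], [-0.695, -0.719, -0.001], [0.003, -0.002, -1.0]]
force: [0.8, 0.1, -0.8]
opening: 0.28
```

>>> apply_moves([
  {"xyz": [12,30,0],"delta_rot": [0,0,0.08],"fingers": 15},
  {"xyz": [24,60,0],"delta_rot": [0,0,0.16],"fingers": 15},
  {"xyz": [36,90,0],"delta_rot": [0,0,0.24],"fingers": 15},
  {"xyz": [48,120,0],"delta_rot": [0,0,0.32],"fingers": 15},
  {"xyz": [60,150,0],"delta_rot": [0,0,0.4],"fingers": 15},
  {"xyz": [70,176,0],"delta_rot": [0,0,0.46],"fingers": 15},
  {"xyz": [76,190,0],"delta_rot": [0,0,0.5],"fingers": 15},
  {"xyz": [78,195,0],"delta_rot": [0,0,0.51],"fingers": 15},
])

```text
time_s: 11.32
tcp_pos: [0.5947, 0.1204, 0.2561]
ee_rot: [[0.968, -0.251, 0.002], [-0.251, -0.968, 0.002], [0.001, -0.002, -1.0]]
force: [-0.0, 0.6, -0.8]
opening: 0.275
```

```bash
cat > g.py <<'E'
from h import *
from scipy.spatial.transform import Rotation as Ro
o=bot.get_obs();a=np.radians(-14.5);x=np.array([np.cos(a),np.sin(a),0]);z=np.array([0,0,-1.]);Rd=np.c_[x,np.cross(z,x),z]
print(Ro.from_matrix(Rd@o['ee_rot'].T).as_rotvec().round(4),((np.array([.605,.138,.1515])-o['tcp_pos'])*1000).round(1))
E
python3 s.py; python3 g.py
```

```text
11.3167 [0.5947 0.1204 0.2561] yaw -14.54 z [ 0.0018  0.0016 -1.    ] [-0.   0.6 -0.8] 0.2754350885343679 [ 0.9 22.5 83.9  0.1 73.5 15.4]
[-0.0016  0.0018  0.0007] [  10.3   17.6 -104.6]
```

>>> apply_moves([
  {"xyz": [4,6,0],"delta_rot": [-0.001,0.001,0],"fingers": 15},
  {"xyz": [8,13,0],"delta_rot": [-0.001,0.002,0],"fingers": 15},
  {"xyz": [10.3,17.6,-5],"delta_rot": [-0.002,0.002,0],"fingers": 15},
  {"xyz": [10.3,17.6,-15],"delta_rot": [-0.002,0.002,0],"fingers": 15},
  {"xyz": [10.3,17.6,-28],"delta_rot": [-0.002,0.002,0],"fingers": 15},
  {"xyz": [10.3,17.6,-40],"delta_rot": [-0.002,0.002,0],"fingers": 15},
  {"xyz": [10.3,17.6,-48],"delta_rot": [-0.002,0.002,0],"fingers": 15},
  {"xyz": [10.3,17.6,-50],"delta_rot": [-0.002,0.002,0],"fingers": 15},
])

```text
time_s: 11.98
tcp_pos: [0.6038, 0.1372, 0.2037]
ee_rot: [[0.968, -0.252, -0.004], [-0.252, -0.968, -0.001], [-0.004, 0.002, -1.0]]
force: [0.2, -0.1, -0.3]
opening: 0.276
```

```bash
python3 s.py;python3 g.py
python3 - <<'E'
from h import *
im,d=grab('side','side10');cv2.imwrite('pics/s10.png',cv2.resize(im[120:270,260:410],None,fx=4,fy=4,interpolation=cv2.INTER_CUBIC))
E
```

```text
11.9833 [0.6038 0.1372 0.2037] yaw -14.61 z [-4.3e-03 -8.0e-04 -1.0e+00] [ 0.2 -0.1 -0.3] 0.276106064062305 [ 2.5 26.4 85.5 -0.  68.3 17.1]
[ 0.0008 -0.0043  0.0019] [  1.2   0.8 -52.2]
```

View pics/s10.png

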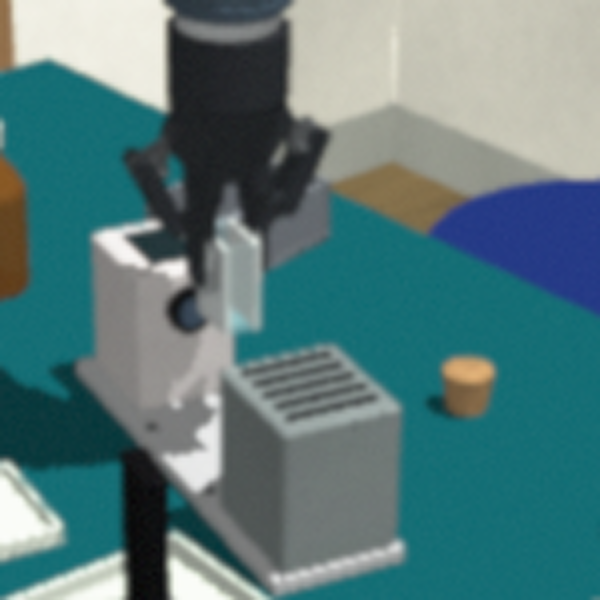

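Upright and over the gap. Descending to beam height.

>>> apply_moves([
  {"xyz": [1,0.8,-6],"delta_rot": [0.001,-0.004,0.002],"fingers": 15},
  {"xyz": [1,0.8,-16],"delta_rot": [0.001,-0.004,0.002],"fingers": 15},
  {"xyz": [1,0.8,-28],"delta_rot": [0.001,-0.004,0.002],"fingers": 15},
  {"xyz": [1,0.8,-39],"delta_rot": [0.001,-0.004,0.002],"fingers": 15},
  {"xyz": [1,0.8,-47],"delta_rot": [0.001,-0.004,0.002],"fingers": 15},
  {"xyz": [1,0.8,-51],"delta_rot": [0.001,-0.004,0.002],"fingers": 15},
  {"xyz": [1,0.8,-51],"delta_rot": [0.001,-0.004,0.002],"fingers": 15},
  {"xyz": [1,0.8,-51],"delta_rot": [0.001,-0.004,0.002],"fingers": 15},
])

```text
time_s: 12.7
tcp_pos: [0.6051, 0.1381, 0.1531]
ee_rot: [[0.968, -0.25, 0.0], [-0.25, -0.968, 0.0], [0.0, -0.0, -1.0]]
force: [0.0, -0.1, 0.3]
opening: 0.279
```

```bash
python3 s.py;python3 g.py
python3 - <<'E'
from ov import *
grab('side','side11');grab('top','top11')
o=bot.get_obs();p=o['tcp_pos']
ph=(.605,.138,0,75.5)
B=[(place(b,*ph),(0,0,255)) for b in PH]+[(place(b,p[0],p[1],p[2]-.0966,75.5),(255,0,255)) for b in CU]
draw('side','side11',B,270,165,110,110,5.4,'s11');draw('side','side11',[],270,165,110,110,5.4,'s11b');draw('top','top11',[],220,150,220,150,3.5,'t11')
E
```

```text
12.7 [0.6051 0.1381 0.1531] yaw -14.48 z [ 2.e-04  3.e-04 -1.e+00] [ 0.  -0.1  0.3] 0.27872513175356484 [ 2.6 29.4 88.5  0.  62.1 17. ]
[-0.0003  0.0002 -0.0003] [-0.1 -0.1 -1.6]
```

View pics/s11.png

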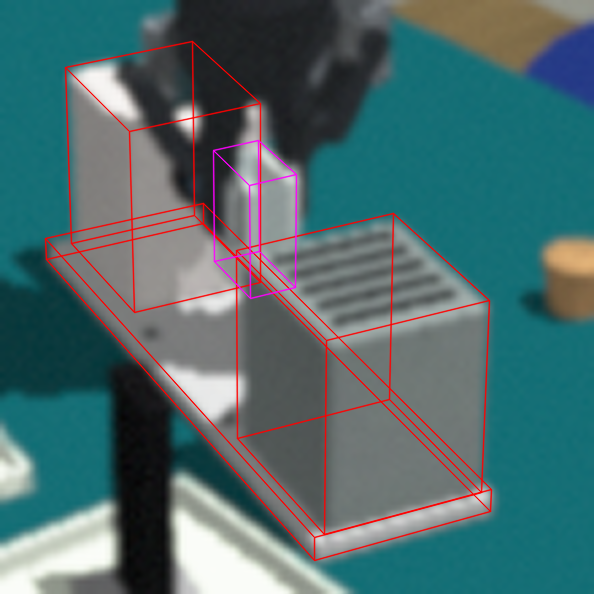

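View pics/s11b.png

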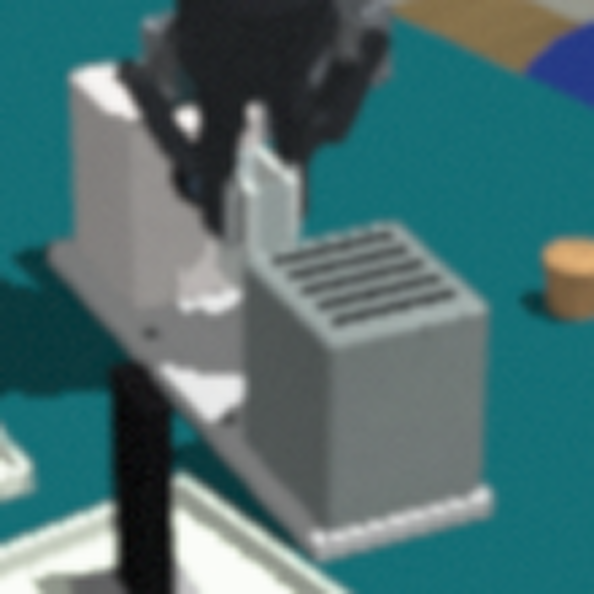

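View pics/t11.png

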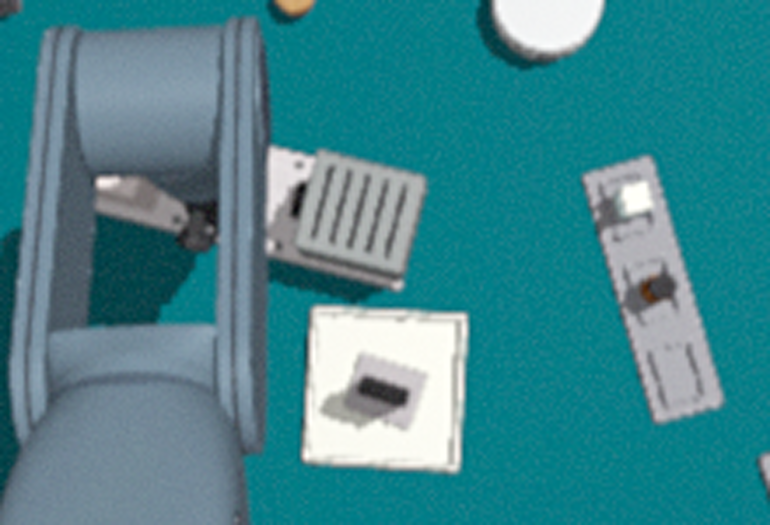

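The cuvette model and the photometer model show the same small offset from the side image (about +2, +5 crop px, under 1 px raw), so their relative position is right. I'll let it settle, check the stop by depth, and hand in.

>>> apply_moves([
  {"xyz": [0,0,-1],"delta_rot": [0,0,0],"fingers": 15},
  {"xyz": [0,0,-1],"delta_rot": [0,0,0],"fingers": 15},
  {"xyz": [0,0,-1],"delta_rot": [0,0,0],"fingers": 15},
  {"xyz": [0,0,-1],"delta_rot": [0,0,0],"fingers": 15},
  {"xyz": [0,0,-1],"delta_rot": [0,0,0],"fingers": 15},
  {"xyz": [0,0,-1],"delta_rot": [0,0,0],"fingers": 15},
])

```text
time_s: 13.3
tcp_pos: [0.6055, 0.1381, 0.1529]
ee_rot: [[0.968, -0.25, 0.002], [-0.25, -0.968, 0.0], [0.002, -0.001, -1.0]]
force: [0.1, 0.3, 0.1]
opening: 0.276
```

```bash
python3 s.py;python3 g.py
python3 - <<'E'
from h import *
d=np.load('pics/top11.npz')['d']
ci=bot.camera_info('top')
class B:
    def camera_info(s,n): return ci
import h;h.bot=B()
c=np.array([h.P('top',u,v,d[v,u]) for v in range(240,285) for u in range(305,355) if d[v,u]>0]);m=(c[:,2]>.11)&(c[:,2]<.14)
print(m.sum(),c[m].mean(0),cv2.minAreaRect(c[m][:,:2].astype('f4')*1000))
E
```

```text
13.3 [0.6055 0.1381 0.1529] yaw -14.48 z [ 1.8e-03  3.0e-04 -1.0e+00] [0.1 0.3 0.1] 0.27558462980349224 [ 2.6 29.4 88.5  0.  62.  17. ]
[-0.0003  0.0018 -0.0003] [-0.5 -0.1 -1.4]
84 [0.43587764 0.01339738 0.12194356] ((435.8203430175781, 13.154374122619629), (39.566490173339844, 14.666616439819336), 71.57994842529297)
```

```bash
python3 -c "
from plant import bot
print(bot.close_job())"; python3 s.py
```

```text
the job is handed in; nothing more can be done
None
the job is handed in; nothing more can be done
```

The beam stop is standing upright in the large white tray. The cuvette is held by its frosted faces in the middle of the photometer gap. I handed the job in at about 13.3 s of the 61 s, and it gave no verdict.

- **Beam stop:** the depth image puts it at (0.436, 0.013), about 2 mm from the tray centre. Its top is at 122 mm, which matches the foot resting on the 4 mm tray floor, and the fingers are clear of it.
- **Cuvette:** the jaws hold it at about 24 mm, its width across the frosted faces. The gripper is within about 1 mm of my measured mid-gap point. It is 0.1° off vertical and under 0.1° from square to the light path. The middle of the windows is about 1 mm above the light path, and no outside force shows on the tool.
- **Bystanders:** none appeared to have moved in the last pictures that showed them. The marker, tall dishes and reagent bottle were outside the last close-ups; the arm stayed clear of them after that.

**Checks that disagreed:**
- The side camera differed from the top camera by about 1 px throughout, but the photometer and cuvette were offset alike.
- A colour outline fit put the stop about 7° off the depth fit. I used the depth value, and the grasp showed no problem.
- The arm blocked the top camera at the end, so the cuvette's final position was checked only from the side camera and the arm's own readings.

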